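# Ready the torches for load shedding

### The job

The power is about to go: free the key box's drawer by turning the clamp knob, slide the drawer wide open, lift the loose lens cap off every torch that still wears one and lay all the caps in the drawer in a single layer. Then push the drawer fully home and turn the clamp knob all the way back so that it is locked again. The torches must end up standing on the ledge, and leave the other things where they are.

Things in the scene. Friction and masses are not known exactly. Their poses are not given: they have to be found in the camera images.
- keybox: low wooden key box fixed to the ledge, 150 mm deep (x) x 300 mm wide (y) x 82 mm high; origin at the centre of its underside; its front, with the drawer, faces its own -x. Fixed, but stands differently each time
- drawer (a joint): how far the drawer is pulled out of the key box along the box's own -x, in m: 0 fully home, 0.115 fully out. Slides with about 1.5 N of friction plus damping of 12 N per m/s and stays where it is left. The clamp bars it while the clamp reads under about 0.6 (it then moves some 4 mm at most)
- drawer_in (a point): centre of the drawer's inner floor (moves with the drawer; axes as the key box's): the floor is 120 mm along x by 208 mm along y, its side and back walls stand 32 mm high and the front panel 62 mm above this floor. The floor is 18 mm above the ledge. With the drawer home only 52 mm is free above this floor (36 mm near the catch pin under the knob), enough for caps lying flat in one layer. Out fully, the whole inner floor lies clear of the box's top
- drawer_handle (a point): middle of the drawer's steel bar handle: a 10 mm round bar, 100 mm long along the box's y, 38 mm in front of the drawer's front panel, 52 mm above the ledge (30 mm below the box's top). There is open space above and around it, so it can be pinched from above
- clamp (a joint): turn of the clamp knob on the key box's top, in rad: 0 clamped, 1.4 free (end stops at both). It grows as the knob turns clockwise seen from above; friction 0.05 N m, stays where it is left. At 0 the knob's grip bar lies across the drawer's travel (along the box's y); at 1.4 it lies nearly along the travel. The drawer must be home for the knob to go back to 0
- clamp_grip (a point): middle of the clamp knob's grip bar, on the knob's vertical axis, 110 mm above the ledge (28 mm above the box's top); its x, y axes turn with the knob. The bar is of bare aluminium, 12 mm thick (own x), 46 mm long (own y), 26 mm high, its top 13 mm above this point; a 48 mm black disc lies below it, from 13 mm below this point. The knob's axis is 40 mm behind the box's front edge and 108 mm to the box's +y side
- torch0: yellow plastic torch standing loose on the ledge, lens up: 92 mm high, on a weighted black rubber foot 84 mm across and 14 mm thick, barrel 38 mm across, head 44 mm across from 58 mm up; origin at the centre of its foot's underside, z up its axis; about 0.35 kg
- cap0: grey plastic lens cap, a round cup 55 mm across outside, 49 mm inside, 34 mm high, with a 4 mm closed end; origin at the centre of its open rim, z from there to the closed end. Sits loosely over the head of torch0, open rim down, the rim 62 mm above the ledge and the closed end's top 96 mm; it lifts straight off. 30 g. None from the start if that torch has no cap (such torches are already uncapped)
- torch1: yellow plastic torch standing loose on the ledge, lens up: 92 mm high, on a weighted black rubber foot 84 mm across and 14 mm thick, barrel 38 mm across, head 44 mm across from 58 mm up; origin at the centre of its foot's underside, z up its axis; about 0.35 kg
- cap1: grey plastic lens cap, a round cup 55 mm across outside, 49 mm inside, 34 mm high, with a 4 mm closed end; origin at the centre of its open rim, z from there to the closed end. Sits loosely over the head of torch1, open rim down, the rim 62 mm above the ledge and the closed end's top 96 mm; it lifts straight off. 30 g. None from the start if that torch has no cap (such torches are already uncapped)
- torch2: yellow plastic torch standing loose on the ledge, lens up: 92 mm high, on a weighted black rubber foot 84 mm across and 14 mm thick, barrel 38 mm across, head 44 mm across from 58 mm up; origin at the centre of its foot's underside, z up its axis; about 0.35 kg
- cap2: grey plastic lens cap, a round cup 55 mm across outside, 49 mm inside, 34 mm high, with a 4 mm closed end; origin at the centre of its open rim, z from there to the closed end. Sits loosely over the head of torch2, open rim down, the rim 62 mm above the ledge and the closed end's top 96 mm; it lifts straight off. 30 g. None from the start if that torch has no cap (such torches are already uncapped)
- torch3: yellow plastic torch standing loose on the ledge, lens up: 92 mm high, on a weighted black rubber foot 84 mm across and 14 mm thick, barrel 38 mm across, head 44 mm across from 58 mm up; origin at the centre of its foot's underside, z up its axis; about 0.35 kg
- cap3: grey plastic lens cap, a round cup 55 mm across outside, 49 mm inside, 34 mm high, with a 4 mm closed end; origin at the centre of its open rim, z from there to the closed end. Sits loosely over the head of torch3, open rim down, the rim 62 mm above the ledge and the closed end's top 96 mm; it lifts straight off. 30 g. None from the start if that torch has no cap (such torches are already uncapped)
- dish: white ceramic dish, 110 mm across, 30 mm high; bystander
- bulldog: chrome bulldog clamp lying flat, about 75 mm long; bystander
- polish: round shoe polish tin, 75 mm across, 22 mm high; bystander
- brush: wooden shoe brush, 150 x 50 x 38 mm; bystander
There are look-alikes about, which are no part of the job. Leave any orange, purple or yellow look-alike of the cap1 alone.

How it is judged:
By the outcome, as a careful person would: the job done as asked, in the order asked, and still so for the second after the job is handed in, with the robot touching nothing.
Of cap0, cap1, cap2, cap3 only 2 to 3 are there at a start; the rules pass over those that are not, and their reading is None.
At some moment in a run one of torch0, torch1, torch2, torch3 may be knocked a few centimetres aside while the robot is not near it.
Once in a run the grip may slacken for a moment while it holds something.
It also fails if it takes over 200 s, if anything falls off the work surface, if the arm or the gripper's body presses on something with over 40 N, if the wrist force passes 120 N, or if a joint passes its speed limit or range.

### The arm

A 7-joint arm with a two-finger parallel gripper is mounted at the origin on the work surface. World frame = base frame: x ahead of the robot, y to its left, z up, the work surface at z = 0. Lengths are in m, angles in rad, forces in N, time in s.
With the tool pointing down it reaches from about 0.35 to 0.9 m from the base axis. Payload 8.1 kg.
Tool frame: the origin (TCP) lies on the centre line of the jaws, within the pads' length; the fingertips stand 25 mm ahead of it and the grasp point (between the pads) lies 6 mm ahead of it; x points along the fingers, z is the direction in which the jaws open and shut, and the axes are right-handed (so a half turn about x gives the same grasp; the last joint's range is limited). The gripper opens to 92 mm and grips with 3 to 60 N. Pads are 19 mm wide; open, the fingers measure 130 mm over their backs; the gripper's body (75 mm by 190 mm) begins 47 mm behind the grasp point.
Start: joints at [-1.214, 0.434, 0.025, 1.573, -0.012, 1.134, -0.075], TCP at [0.277, 0.56, 0.252] pointing down, gripper open.
Joint ranges: [-2.62, 2.62], [-0.44, 2.09], [-1.27, 1.32], [0.08, 2.57], [-1.32, 4.46], [0.12, 2], [-2.74, 2.74]. Speed limits (rad/s): [2.22, 2.22, 3.01, 3.01, 3.14, 3.14, 3.14].

### API

Orientations are given as a unit quaternion [x, y, z, w].
In Python, from cell import robot gives the robot as it stands.
- The arm moves only by the shell command python3 -m handwheel 'ROWS'. ROWS is JSON, a list of rows, each a list of 7 numbers: the shift along the tool's x, y, z in mm, then the turn, a rotation vector about the tool's x, y, z in rad, then the closure, from 0 (fully open) to 1 (shut). In form: [[dx, dy, dz, wx, wy, wz, jaw], ...]. A call has 1 to 10 rows; each row is the pose to reach, as a shift and turn from the pose commanded when the call began, along the tool's axes at that moment; what a row does not reach only later rows make up. A row lasts 1/10 s, in which the tool goes at most 50 mm and 8.59 degrees, less where a joint would pass 70% of its speed; a pose out of reach is approached as far as the arm can. A call with a gripper value outside its range is refused whole. The fingers move at their own pace and stop on an object; the grip force is fixed at half the most. Time passes only in rows, so rows that repeat a pose let the fingers close. It gives the time, the measured TCP pose, the force and the opening at its end, in the units of the state.
- robot.observe(): the state, without advancing time (a new reading comes with each control period).
- robot.snapshot(name): name is "scene" or "side" or "wrist"; returns a dict with "pixels" (420x560x3 uint8, red, green, blue), "mtx" (3x3 intrinsics, pixels), "camera_from_world" (4x4, takes a point from world to camera coordinates). Camera axes: x right, y up, looking along -z (the intrinsics and any distortion apply to the point x, -y, -z); pixel columns grow to the right and rows downward; lengths in m; the calibration is good to about 2 mm. A picture is of the moment at which its call begins. There is no depth.
- robot.close_job(): hands the job in, once; it reports no verdict.
The state is a dict: "t": time; "joint_positions": joint angles; "dq": joint speeds; "joint_efforts": joint torques, N m; "eef_pos": TCP position; "ee_rot": TCP orientation; "force": force on the tool from outside, world axes, zero at the start; "moment": the same for the moment, N m; "opening": opening from 0.0 (shut) to 1.0 (fully open).
Only numpy, scipy, OpenCV 4.12 (cv2) and the standard library are available. Lean on these libraries where they do the work, as an engineer would, in place of code of your own. Each camera call takes 0.05 s, during which the arm holds its last target.

## Working session

There is one attempt and no reset: what is moved stays moved. The work goes in short steps, Python scripts to look and compute and a shell command to move; the robot and the scene stay as the last step left them, time stands still between calls to the robot, and variables do not carry over. Pictures are saved under pics/ and viewed, and the job is handed in when it is done.

```bash
ls; mkdir -p pics; cat > h.py <<'E'
from cell import robot
import numpy as np, cv2, json
from scipy.spatial.transform import Rotation as R
def snap(n,f=None):
    s=robot.snapshot(n)
    if f: cv2.imwrite('pics/'+f,cv2.cvtColor(s['pixels'],cv2.COLOR_RGB2BGR))
    return s
def ray(s,u,v):
    K=np.array(s['mtx']);T=np.array(s['camera_from_world'])
    d=np.linalg.inv(K)@[u,v,1]; d=np.array([d[0],-d[1],-d[2]])
    Rm=T[:3,:3]; o=-Rm.T@T[:3,3]; return o,Rm.T@d
def onz(s,u,v,z):
    o,d=ray(s,u,v); return o+d*(z-o[2])/d[2]
def proj(s,p):
    K=np.array(s['mtx']);T=np.array(s['camera_from_world'])
    c=T[:3,:3]@np.array(p)+T[:3,3]; q=K@[c[0],-c[1],-c[2]]; return q[:2]/q[2]
def st():
    o=robot.observe(); return o
E
python3 - <<'E'
from h import *
for n in("scene","side","wrist"):
    s=snap(n,n+'0.png'); print(n,[k for k in s], np.round(s['mtx'],1).tolist())
    T=np.array(s['camera_from_world']); print(np.round(-T[:3,:3].T@T[:3,3],3), np.round(T[:3,:3],2).tolist())
o=st(); print({k:np.round(v,3).tolist() for k,v in o.items()})
E
```

```text
pics
scene ['pixels', 'mtx', 'camera_from_world'] [[428.9, 0.0, 289.1], [0.0, 428.9, 204.7], [0.0, 0.0, 1.0]]
[1.04  0.56  0.901] [[-0.76, 0.65, -0.01], [-0.47, -0.54, 0.7], [0.45, 0.53, 0.72]]
side ['pixels', 'mtx', 'camera_from_world'] [[401.3, 0.0, 285.0], [0.0, 401.3, 215.9], [0.0, 0.0, 1.0]]
[0.117 0.65  1.068] [[-0.84, -0.54, 0.0], [0.41, -0.64, 0.65], [-0.35, 0.54, 0.76]]
wrist ['pixels', 'mtx', 'camera_from_world'] [[296.5, 0.0, 280.1], [0.0, 296.5, 205.6], [0.0, 0.0, 1.0]]
[0.203 0.597 0.384] [[0.44, 0.9, -0.0], [-0.85, 0.42, -0.31], [-0.27, 0.14, 0.95]]
{'t': 0.15, 'joint_positions': [-1.214, 0.435, 0.025, 1.574, -0.012, 1.134, -0.075], 'dq': [0.0, -0.001, 0.001, 0.0, 0.001, -0.001, 0.0], 'joint_efforts': [0.001, -66.826, 0.986, -31.468, -0.06, 0.039, 0.0], 'eef_pos': [0.277, 0.56, 0.251], 'ee_rot': [-0.373, 0.601, 0.373, 0.6], 'force': [0.816, -0.337, 0.814], 'moment': [-0.028, -0.054, 0.004], 'opening': 1.0}
```

View pics/scene0.png

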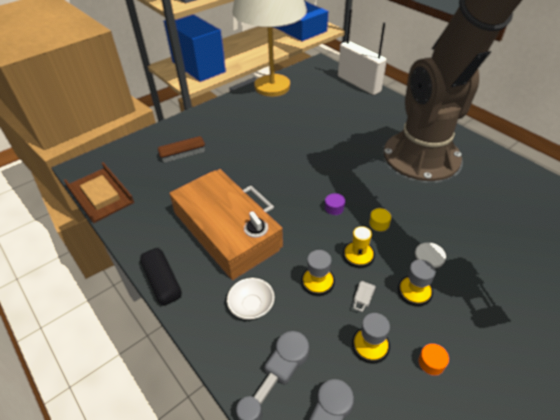

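View pics/side0.png

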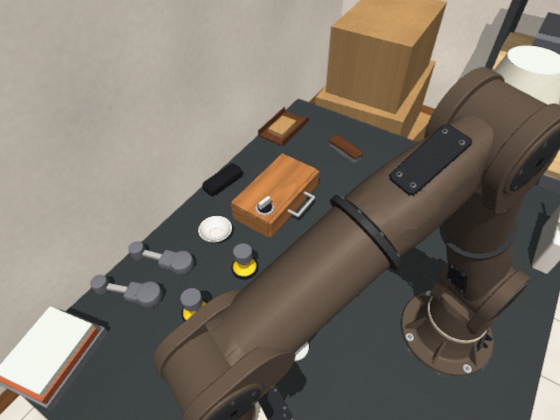

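View pics/wrist0.png

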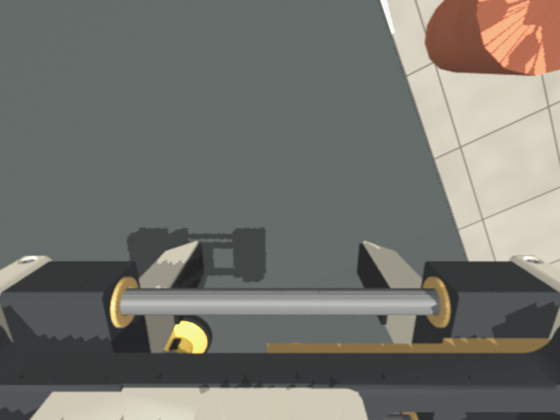

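The scene view shows the box at about (225,220). There are grey-capped torches at (319,265), (418,275) and (374,328), and an uncapped one at (360,243). The purple (335,204), yellow (380,219) and orange (434,359) caps are look-alikes. I'll enlarge this view and measure.

```bash
python3 - <<'E'
from h import *
a=cv2.imread('pics/scene0.png'); cv2.imwrite('pics/c1.png',cv2.resize(a[150:390,150:470],None,fx=2.5,fy=2.5,interpolation=cv2.INTER_CUBIC))
E
```

```text
(no output)
```

View pics/c1.png

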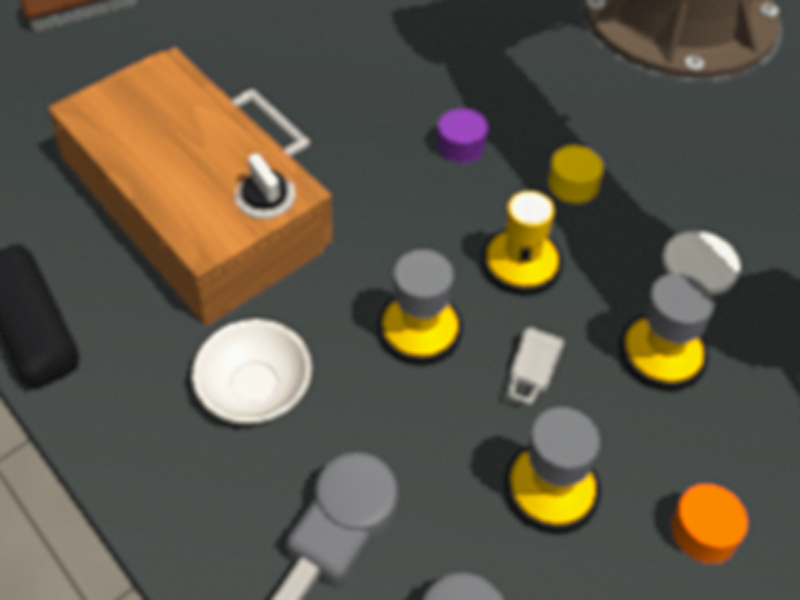

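```bash
cat > m1.py <<'E'
from h import *
s=snap('scene'); 
f=lambda u,v:(150+u/2.5,150+v/2.5)
print('box corners')
for n,u,v in [('bk',175,48),('l',50,110),('near',200,262),('r',330,195)]:
    print(n,np.round(onz(s,*f(u,v),.082),3))
for n,u,v,z in [('cA',423,273,.096),('cB',681,298,.096),('cC',565,438,.096),('tD',531,208,.092),('fA',420,325,0.014),('fB',664,348,0.014),('fC',553,485,0.014),('fD',523,256,0.014),('h1',250,95,.052),('h2',303,143,.052),('knob',265,178,.115),('bar1',254,160,.123),('bar2',276,190,.123),
 ('purple',463,125,.034),('yel',577,165,.034),('orange',711,513,.034),('dish',252,368,.03),('polish',702,260,.022),('bull',535,365,.01)]:
    print(n,np.round(onz(s,*f(u,v),z),3))
E
python3 m1.py
```

```text
box corners
bk [ 0.586 -0.291  0.082]
l [ 0.748 -0.294  0.082]
near [ 0.743 -0.015  0.082]
r [0.594 0.001 0.082]
cA [0.598 0.141 0.096]
cB [0.439 0.315 0.096]
cC [0.625 0.34  0.096]
tD [0.46  0.15  0.092]
fA [0.599 0.143 0.014]
fB [0.438 0.315 0.014]
fC [0.625 0.34  0.014]
fD [0.459 0.15  0.014]
h1 [ 0.55  -0.197  0.052]
h2 [ 0.552 -0.097  0.052]
knob [ 0.647 -0.036  0.115]
bar1 [ 0.644 -0.056  0.123]
bar2 [ 0.652 -0.01   0.123]
purple [ 0.386 -0.015  0.034]
yel [0.335 0.111 0.034]
orange [0.552 0.448 0.034]
dish [0.759 0.083 0.03 ]
polish [0.329 0.277 0.022]
bull [0.544 0.246 0.01 ]
```

```bash
cat > g.py <<'E'
import sys
from h import *
def plan(x,y,z,psi=None):
    o=st(); p=np.array(o['eef_pos']); Rc=R.from_quat(o['ee_rot'])
    zc=Rc.as_matrix()[:,2]; cur=np.arctan2(zc[1],zc[0])
    if psi is None: psi=cur
    X=np.array([0,0,-1.]);Z=np.array([np.cos(psi),np.sin(psi),0]);Y=np.cross(Z,X)
    w=(Rc.inv()*R.from_matrix(np.c_[X,Y,Z])).as_rotvec()
    d=Rc.inv().apply(np.array([x,y,z])-p)*1000
    print('t %.1f pos %s psi %.3f j7 %.2f open %.3f F %s | shift %s rot %s'%(o['t'],np.round(p,4),cur,o['joint_positions'][6],o['opening'],np.round(o['force'],1),np.round(d,1),np.round(w,3)))
if __name__=='__main__':
    plan(*map(float,sys.argv[1:]))
E
for p in 3.14 0 1.57 -1.57; do python3 g.py .56 -.03 .30 $p; done
```

```text
t 0.2 pos [0.2773 0.5598 0.2513] psi 1.111 j7 -0.08 open 0.999 F [-0.3 -0.2 -0.9] | shift [ -48.3 -515.1 -403.1] rot [-2.029e+00 -1.000e-03 -1.000e-03]
t 0.2 pos [0.2773 0.5598 0.2513] psi 1.111 j7 -0.08 open 0.999 F [-0.3 -0.2 -0.9] | shift [ -48.3 -515.1 -403.1] rot [ 1.111e+00 -1.000e-03  1.000e-03]
t 0.2 pos [0.2773 0.5598 0.2513] psi 1.111 j7 -0.08 open 0.999 F [-0.3 -0.2 -0.9] | shift [ -48.3 -515.1 -403.1] rot [-0.459 -0.001 -0.   ]
t 0.2 pos [0.2773 0.5598 0.2513] psi 1.111 j7 -0.08 open 0.999 F [-0.3 -0.2 -0.9] | shift [ -48.3 -515.1 -403.1] rot [ 2.681e+00 -0.000e+00  1.000e-03]
```

```bash
python3 g.py .60 -.19 .32 0
```

```text
t 0.2 pos [0.2773 0.5598 0.2513] psi 1.111 j7 -0.08 open 0.999 F [-0.3 -0.2 -0.9] | shift [ -68.2 -622.  -528.7] rot [ 1.111e+00 -1.000e-03  1.000e-03]
```

```bash
python3 -m handwheel '[[-68,-60,-50,0.1,0,0,0],[-68,-100,-85,0.2,0,0,0],[-68,-140,-119,0.32,0,0,0],[-68,-180,-153,0.44,0,0,0],[-68,-220,-187,0.56,0,0,0],[-68,-260,-221,0.68,0,0,0],[-68,-300,-255,0.8,0,0,0],[-68,-340,-289,0.92,0,0,0],[-68,-380,-323,1.04,0,0,0],[-68,-420,-357,1.11,0,0,0]]'; python3 g.py .60 -.19 .32 0
```

```text
t: 1.2
eef_pos: [0.4688, 0.114, 0.3198]
ee_rot: [0.001, 0.707, -0.001, 0.707]
force: [1.1, 1.0, -0.6]
opening: 1.0
t 1.2 pos [0.4688 0.114  0.3198] psi -0.004 j7 -0.27 open 1.000 F [ 1.1  1.  -0.6] | shift [-3.000e-01 -3.035e+02  1.322e+02] rot [-0.004  0.    -0.001]
```

```bash
python3 -m handwheel '[[0,-60,26,0,0,0,0],[0,-105,46,0,0,0,0],[0,-150,66,0,0,0,0],[0,-195,86,0,0,0,0],[0,-240,106,0,0,0,0],[0,-280,122,0,0,0,0],[0,-304,132,0,0,0,0],[0,-304,132,0,0,0,0]]'; python3 - <<'E'
from h import *
snap('wrist','w1.png');snap('scene','s1.png')
E
```

```text
t: 2.0
eef_pos: [0.6006, -0.1936, 0.319]
ee_rot: [0.001, 0.707, -0.003, 0.707]
force: [1.0, 0.2, -0.9]
opening: 0.999
```

View pics/w1.png

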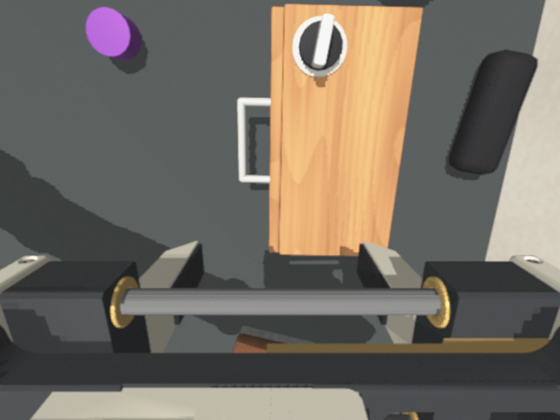

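View pics/s1.png

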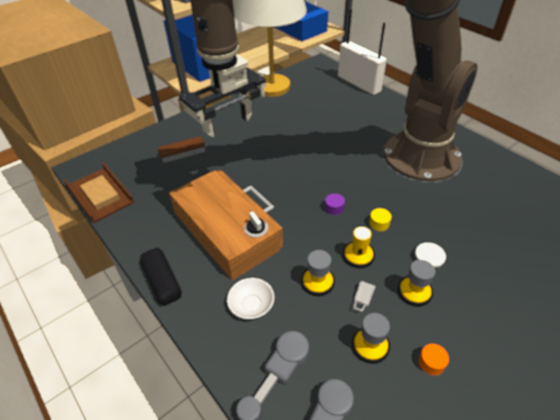

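The wrist view shows the knob bar running from (326,17) to (320,63), the handle bar at x≈242 for rows 100 to 180, and the box's top front edge at x≈285. Next I measure these by colour mask.

```bash
python3 - <<'E'
from h import *
s=snap('wrist'); im=s['pixels']; cv2.imwrite('pics/w1c.png',cv2.resize(cv2.cvtColor(im[0:265,220:430],cv2.COLOR_RGB2BGR),None,fx=2.2,fy=2.2,interpolation=cv2.INTER_CUBIC))
hsv=cv2.cvtColor(im,cv2.COLOR_RGB2HSV)
m=((hsv[...,1]<50)&(hsv[...,2]>140)).astype(np.uint8)
n,l,stt,c=cv2.connectedComponentsWithStats(m)
for i in range(1,n):
    if stt[i,4]>60 and stt[i,1]<220 and 200<stt[i,0]<400: 
        pts=np.argwhere(l==i)[:,::-1].astype(np.float32); print(stt[i],c[i],cv2.minAreaRect(pts))
for n,u,v,z in [('bar far',326,17,.123),('bar near',318,66,.110),('disc',320,46,.09),('h1',242,100,.052),('h2',242,180,.052),('fe1',285,10,.082),('fe2',283,255,.082),('b1',418,10,.082),('b2',390,255,.082)]:
    print(n,np.round(onz(s,u,v,z),4))
E
```

```text
[ 293   21   54   62 1489] [320.04969778  51.19543318] ((320.0000305175781, 52.49999237060547), (57.24333572387695, 55.90169906616211), 63.43495178222656)
[ 238  102   34   85 1023] [247.59042033 142.25610948] ((254.5, 144.0), (33.0, 84.0), 0.0)
bar far [ 0.6458 -0.0189  0.123 ]
bar near [ 0.6412 -0.0605  0.11  ]
disc [ 0.645  -0.0379  0.09  ]
h1 [ 0.5527 -0.0923  0.052 ]
h2 [ 0.5485 -0.1964  0.052 ]
fe1 [ 0.6066 -0.0015  0.082 ]
fe2 [ 0.6051 -0.2959  0.082 ]
b1 [ 0.7506 -0.0016  0.082 ]
b2 [ 0.7534 -0.2959  0.082 ]
```

View pics/w1c.png

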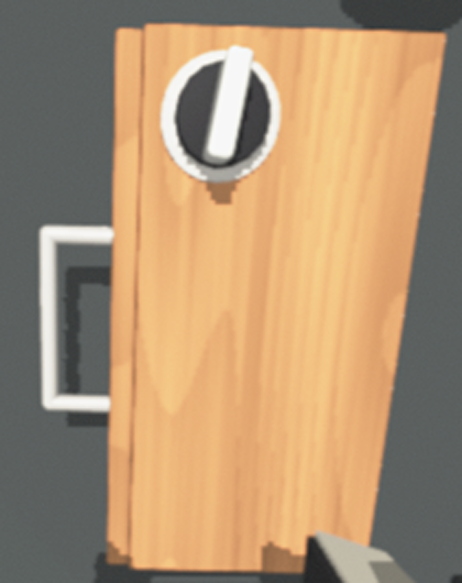

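```bash
python3 - <<'E'
from h import *
s=snap('wrist','w2.png')
f=lambda u,v:(220+u/2.2,v/2.2)
for n,u,v,z in [('bar far',240,48,.123),('bar near',221,153,.123),('ring',221,113,.084),('h1',46,232,.052),('h2',49,404,.052),('fe1',146,26,.082),('fe2',132,567,.082),('b1',445,34,.082),('b2',372,545,.082),('p1',116,29,.08),('p2',108,562,.08)]:
    print(n,np.round(onz(s,*f(u,v),z),4))
print(proj(s,s and [.645,-.037,.123]))
E
python3 g.py .645 -.037 .2 0
```

```text
bar far [ 0.6489 -0.0213  0.123 ]
bar near [ 0.6423 -0.0639  0.123 ]
ring [ 0.6463 -0.0406  0.084 ]
h1 [ 0.551  -0.0975  0.052 ]
h2 [ 0.5489 -0.2002  0.052 ]
fe1 [ 0.6079 -0.0016  0.082 ]
fe2 [ 0.6013 -0.2986  0.082 ]
b1 [ 0.7559 -0.0049  0.082 ]
b2 [ 0.7513 -0.2831  0.082 ]
p1 [ 0.5931 -0.0024  0.08  ]
p2 [ 0.5861 -0.2962  0.08  ]
[324.38096879  39.8754109 ]
t 2.2 pos [ 0.6007 -0.1865  0.3193] psi 0.002 j7 0.45 open 1.002 F [-0.2  0.6 -0.1] | shift [119.5 149.3  44.7] rot [ 0.002 -0.    -0.001]
```

```bash
python3 g.py .6465 -.04 .17 -.15; 
```

```text
t 2.2 pos [ 0.6007 -0.1865  0.3193] psi 0.002 j7 0.45 open 1.002 F [-0.2  0.6 -0.1] | shift [149.5 146.3  46.2] rot [ 0.152 -0.001 -0.001]
```

```bash
python3 -m handwheel '[[20,40,15,0.05,0,0,0],[50,85,30,0.1,0,0,0],[80,125,42,0.15,0,0,0],[115,146,46,0.15,0,0,0.3],[148,146,46,0.15,0,0,0.3],[148,146,46,0.15,0,0,0.4],[148,146,46,0.15,0,0,0.4]]'; python3 g.py .6465 -.04 .125 -.15; python3 - <<'E'
from h import *
s=snap('wrist','w3.png');s=snap('scene'); cv2.imwrite('pics/s3.png',cv2.resize(cv2.cvtColor(s['pixels'][120:320,140:400],cv2.COLOR_RGB2BGR),None,fx=3,fy=3,interpolation=cv2.INTER_CUBIC))
E
```

```text
t: 2.9
eef_pos: [0.6465, -0.0416, 0.1725]
ee_rot: [0.052, 0.705, -0.053, 0.705]
force: [-0.1, -0.3, 0.9]
opening: 0.698
t 2.9 pos [ 0.6465 -0.0416  0.1725] psi -0.149 j7 0.14 open 0.698 F [-0.1 -0.3  0.9] | shift [47.5  1.6 -0.2] rot [ 0.001 -0.     0.   ]
```

View pics/s3.png

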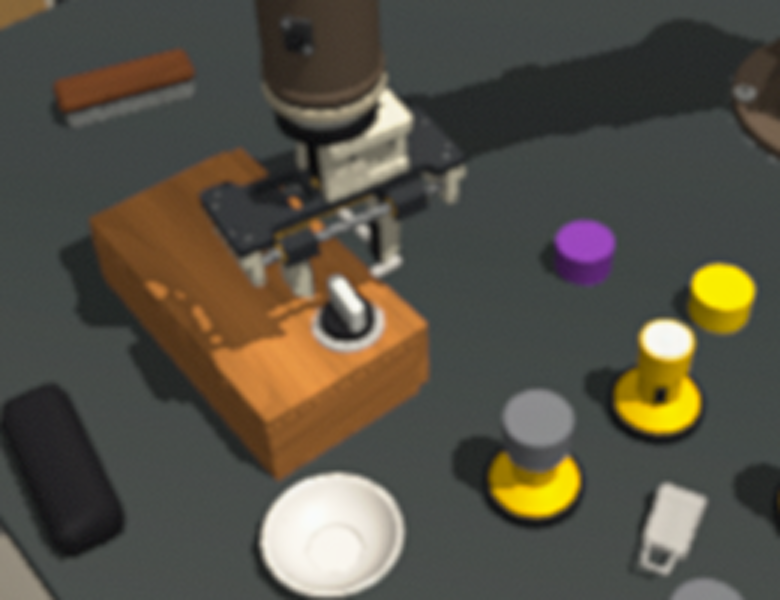

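View pics/w3.png

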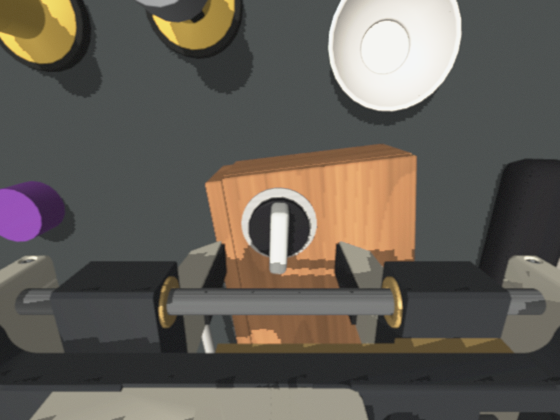

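```bash
python3 - <<'E'
from h import *
s=snap('wrist')
print(onz(s,281,206,.123),onz(s,277,264,.123),onz(s,279,222,.084))
E
```

```text
[ 0.65268938 -0.01905845  0.123     ] [ 0.64361063 -0.06068783  0.123     ] [ 0.64746611 -0.04469164  0.084     ]
```

```bash
python3 -m handwheel '[[20,1,0,0,0,0,0.4],[35,1,0,0,0,0,0.5],[47,1,0,0,0,0,0.6],[47,1,0,0,0,0,1],[47,1,0,0,0,0,1],[47,1,0,0,0,0,1],[47,1,0,0,0,0,1],[47,1,0,0,0,0,1]]'; python3 g.py .6465 -.04 .125 -.15;
```

```text
t: 3.85
eef_pos: [0.6457, -0.0408, 0.1252]
ee_rot: [0.053, 0.706, -0.053, 0.704]
force: [-5.8, 1.2, 5.6]
opening: 0.129
t 3.9 pos [ 0.6457 -0.0408  0.1252] psi -0.149 j7 0.17 open 0.129 F [-5.8  1.2  5.6] | shift [0.2 0.9 0.6] rot [ 0.001 -0.002 -0.   ]
```

```bash
python3 -m handwheel '[[0,0,0,0.14,0,0,1],[0,0,0,0.28,0,0,1],[0,0,0,0.42,0,0,1],[0,0,0,0.56,0,0,1],[0,0,0,0.70,0,0,1],[0,0,0,0.84,0,0,1],[0,0,0,0.98,0,0,1],[0,0,0,1.12,0,0,1],[0,0,0,1.24,0,0,1],[0,0,0,1.28,0,0,1]]'; python3 g.py .6465 -.04 .18 -1.42;python3 -c "
from h import *
o=st();print(o['moment'])"
```

```text
t: 4.85
eef_pos: [0.6486, -0.0439, 0.1253]
ee_rot: [0.465, 0.53, -0.465, 0.535]
force: [7.5, -8.9, -8.5]
opening: 0.129
t 4.8 pos [ 0.6486 -0.0439  0.1253] psi -1.435 j7 -0.88 open 0.129 F [ 7.5 -8.9 -8.5] | shift [-54.7  -1.3  -3.8] rot [-0.015  0.006 -0.003]
[-2.02374999 -1.46407831  0.39106577]
```

Turned by 1.28 rad. I'll release, lift and check the knob.

```bash
python3 -m handwheel '[[0,0,0,1.28e-9,0,0,0.7],[0,0,0,0,0,0,0.6],[0,0,0,0,0,0,0.6],[-30,0,0,0,0,0,0.6],[-70,0,0,0,0,0,0.6],[-70,0,0,0,0,0,0.6]]'; python3 - <<'E'
from h import *
s=snap('wrist','w4.png');
E
python3 g.py .55 -.149 .17 -.022
```

```text
t: 5.45
eef_pos: [0.6491, -0.0419, 0.1998]
ee_rot: [0.465, 0.532, -0.462, 0.536]
force: [0.5, -0.7, -0.5]
opening: 0.4
t 5.5 pos [ 0.6481 -0.0412  0.1974] psi -1.429 j7 -0.93 open 0.396 F [-0.6 -0.  -0.7] | shift [  26.9 -112.6   92.8] rot [-1.407  0.003 -0.004]
```

View pics/w4.png

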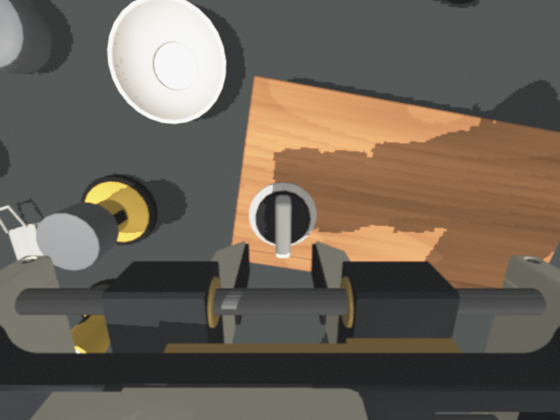

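The grip bar now lies along the travel. Next is the handle.

```bash
python3 -m handwheel '[[20,-10,10,-0.14,0,0,0.6],[25,-30,30,-0.28,0,0,0.7],[25,-60,50,-0.42,0,0,0.7],[26,-90,75,-0.56,0,0,0.72],[26,-113,93,-0.70,0,0,0.72],[26,-113,93,-0.84,0,0,0.72],[26,-113,93,-0.98,0,0,0.72],[26,-113,93,-1.12,0,0,0.72],[26,-113,93,-1.26,0,0,0.72],[26,-113,93,-1.40,0,0,0.72]]';python3 g.py .55 -.149 .062 -.022;python3 - <<'E'
from h import *
s=snap('wrist','w5.png');
E
```

```text
t: 6.5
eef_pos: [0.5476, -0.1483, 0.168]
ee_rot: [0.008, 0.707, -0.008, 0.707]
force: [0.5, -0.0, -0.2]
opening: 0.282
t 6.5 pos [ 0.5476 -0.1483  0.168 ] psi -0.023 j7 0.45 open 0.282 F [ 0.5 -0.  -0.2] | shift [106.   -0.7   2.6] rot [-0.001 -0.001 -0.001]
```

View pics/w5.png

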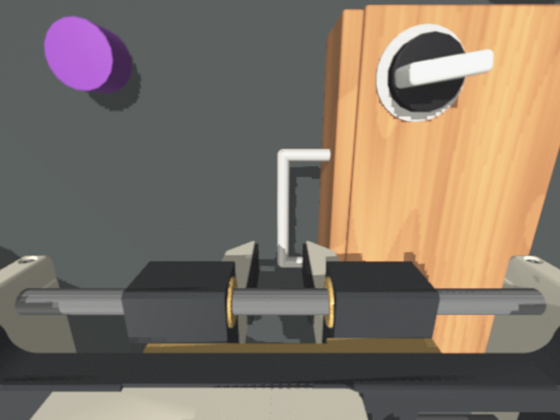

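```bash
python3 -m handwheel '[[40,0,2.5,0,0,0,0.72],[70,0,2.5,0,0,0,0.72],[90,0,2.5,0,0,0,0.72],[106,0,2.5,0,0,0,0.72],[106,0,2.5,0,0,0,0.72]]'
```

```text
t: 7.05
eef_pos: [0.5487, -0.1482, 0.0602]
ee_rot: [0.011, 0.709, -0.011, 0.705]
force: [-0.7, 0.2, 0.4]
opening: 0.279
```

```bash
python3 -m handwheel '[[0,0,0,0,0,0,1],[0,0,0,0,0,0,1],[0,0,0,0,0,0,1],[0,0,0,0,0,0,1]]'; python3 g.py .432 -.1455 .062 -.022
```

```text
t: 7.45
eef_pos: [0.55, -0.149, 0.0634]
ee_rot: [0.011, 0.707, -0.01, 0.707]
force: [-5.8, -0.4, 6.4]
opening: 0.096
t 7.5 pos [ 0.55   -0.149   0.0634] psi -0.030 j7 0.53 open 0.096 F [-5.8 -0.4  6.4] | shift [   1.4    0.  -118. ] rot [-0.008 -0.    -0.   ]
```

```bash
python3 -m handwheel '[[0,0,-6,0,0,0,1],[0,0,-18,0,0,0,1],[0,0,-30,0,0,0,1],[0,0,-42,0,0,0,1],[0,0,-54,0,0,0,1],[0,0,-66,0,0,0,1],[0,0,-78,0,0,0,1],[0,0,-90,0,0,0,1],[0,0,-102,0,0,0,1],[0,0,-112,0,0,0,1]]';python3 -m handwheel '[[0,0,-3,0,0,0,1],[0,0,-4,0,0,0,1],[0,0,-4,0,0,0,1]]'; python3 g.py .432 -.1455 .062 -.022
```

```text
t: 8.45
eef_pos: [0.438, -0.1458, 0.0633]
ee_rot: [0.01, 0.706, -0.01, 0.708]
force: [2.4, -0.2, 6.5]
opening: 0.096
t: 8.75
eef_pos: [0.4349, -0.1458, 0.0632]
ee_rot: [0.01, 0.706, -0.01, 0.708]
force: [2.4, -0.5, 8.4]
opening: 0.095
t 8.8 pos [ 0.4349 -0.1458  0.0632] psi -0.029 j7 0.59 open 0.095 F [ 2.4 -0.5  8.4] | shift [ 1.2  0.2 -2.9] rot [-0.007  0.002  0.   ]
```

```bash
python3 -m handwheel '[[0,0,0,0,0,0,0.72],[0,0,0,0,0,0,0.72],[0,0,0,0,0,0,0.72],[-50,0,0,0,0,0,0.72],[-100,0,0,0,0,0,0.5],[-150,0,0,0,0,0,0],[-190,0,0,0,0,0,0],[-190,0,0,0,0,0,0]]'; python3 - <<'E'
from h import *
s=snap('wrist','w6.png');
s=snap('scene','s6.png');
E
```

```text
t: 9.55
eef_pos: [0.4366, -0.1465, 0.257]
ee_rot: [0.01, 0.704, -0.01, 0.71]
force: [0.5, -0.8, -1.8]
opening: 0.577
```

View pics/w6.png

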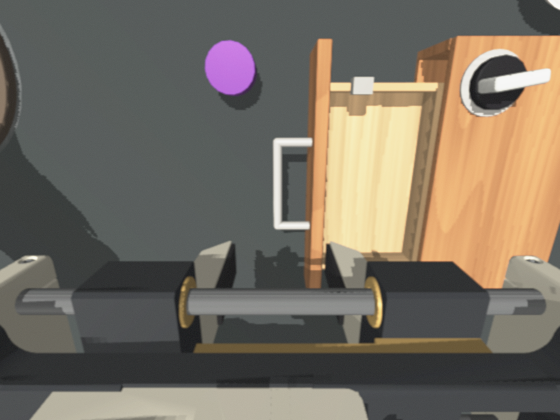

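View pics/s6.png

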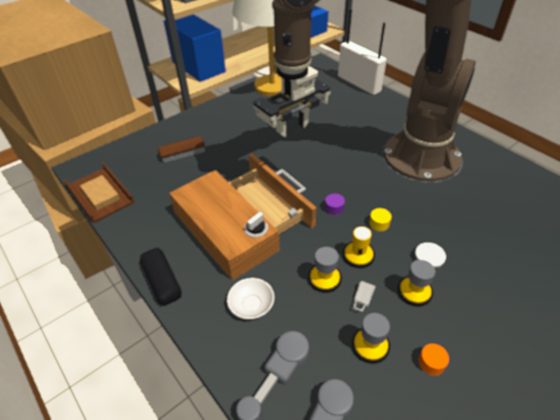

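The drawer is fully open and empty. In the scene view one capped torch has been knocked from (319,275) to (326,275). I'll measure the drawer's inside and the caps again.

```bash
cat > caps.py <<'E'
from h import *
s=snap('scene'); im=s['pixels']; hsv=cv2.cvtColor(im,cv2.COLOR_RGB2HSV)
y=((hsv[...,0]>20)&(hsv[...,0]<32)&(hsv[...,1]>180)&(hsv[...,2]>120)).astype(np.uint8)
g=((hsv[...,1]<45)&(hsv[...,2]>70)&(hsv[...,2]<150)).astype(np.uint8)
g=cv2.morphologyEx(g,cv2.MORPH_OPEN,np.ones((3,3)))
for nm,m in(('y',y),('g',g)):
    n,l,t,c=cv2.connectedComponentsWithStats(m)
    for i in range(1,n):
        if 150<t[i,4]<2500 and 230<c[i,0]<480 and 180<c[i,1]<380:
            x0,y0,w,h,a=t[i]
            if nm=='g':
                # top ellipse: upper part; width w => top centre
                print('grey',t[i],'axis-mid z.079',np.round(onz(s,x0+w/2-.5,y0+h/2-.5,.079),3))
            else: print('yel',t[i], np.round(onz(s,x0+w/2-.5,y0+h/2-.5,.014),3), 'bot', )
E
python3 caps.py; python3 - <<'E'
from h import *
s=snap('wrist'); 
for n,u,v,z in [('pan in',330,80,.08),('pan out',315,45,.08),('pan in low',324,250,.08),('floor front',328,150,.018),('floor back',409,240,.018),('floor back2',416,110,.018),('side',380,92,.05),('sideflr',360,104,.018),('h1',279,142,.052),('h2',278,226,.052)]:
    print(n,np.round(onz(s,u,v,z),4))
cv2.imwrite('pics/w6c.png',cv2.resize(cv2.cvtColor(s['pixels'][30:290,260:440],cv2.COLOR_RGB2BGR),None,fx=2.3,fy=2.3,interpolation=cv2.INTER_CUBIC))
a=cv2.imread('pics/s6.png'); cv2.imwrite('pics/c6.png',cv2.resize(a[180:380,290:470],None,fx=3,fy=3,interpolation=cv2.INTER_CUBIC))
E
```

```text
yel [370 208  22  23 367] [0.328 0.108 0.014] bot
yel [345 235  29  30 504] [0.452 0.143 0.014] bot
yel [311 268  29  21 426] [0.582 0.15  0.014] bot
yel [401 278  31  25 443] [0.439 0.318 0.014] bot
yel [355 332  34  28 513] [0.627 0.343 0.014] bot
pan in [ 0.4852 -0.0353  0.08  ]
pan out [ 0.4707 -0.0051  0.08  ]
pan in low [ 0.4825 -0.2139  0.08  ]
floor front [ 0.4943 -0.1094  0.018 ]
floor back [ 0.6062 -0.2331  0.018 ]
floor back2 [ 0.5971 -0.0656  0.018 ]
side [ 0.5431 -0.046   0.05  ]
sideflr [ 0.5307 -0.057   0.018 ]
h1 [ 0.4348 -0.0947  0.052 ]
h2 [ 0.4306 -0.1943  0.052 ]
```

View pics/c6.png

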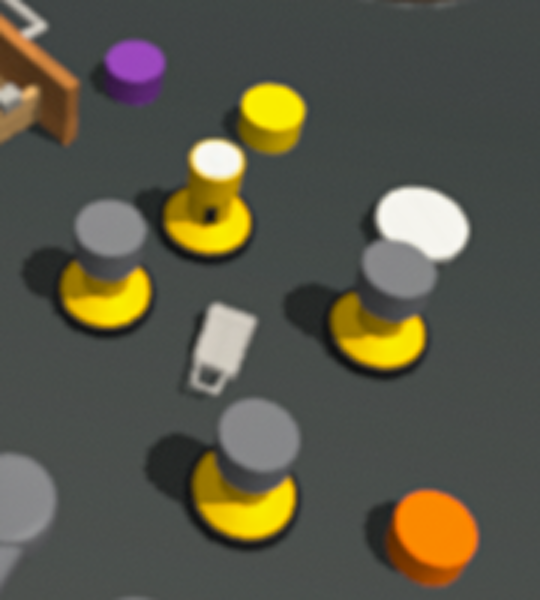

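View pics/w6c.png

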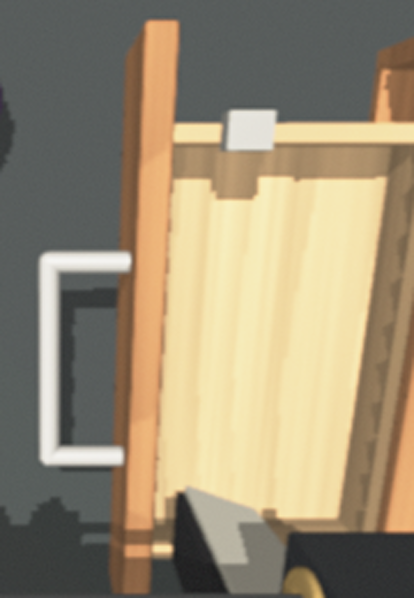

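Candidates in crop c6: grey cups on yellow torches at (110,228), (398,270) and (259,434), which are the three to take. The purple (135,68), yellow (271,118) and orange (432,535) ones are loose look-alikes on the ledge. The torch at (215,160) is already bare.

```bash
python3 - <<'E'
from h import *
s=snap('scene')
f=lambda u,v:(290+u/3,180+v/3)
for n,u,v,z in [('A',110,228,.096),('B',398,271,.096),('C',259,434,.096),('fA',107,290,.014),('fB',379,330,.014),('fC',247,492,.014)]: print(n,np.round(onz(s,*f(u,v),z),4))
E
python3 g.py .58 .155 .20 0
```

```text
A [0.5783 0.1453 0.096 ]
B [0.4412 0.317  0.096 ]
C [0.6234 0.3392 0.096 ]
fA [0.5776 0.1477 0.014 ]
fB [0.4386 0.318  0.014 ]
fC [0.6228 0.3421 0.014 ]
t 9.8 pos [ 0.4336 -0.1453  0.2513] psi -0.029 j7 0.33 open 0.795 F [ 0.4 -0.2  0. ] | shift [ 51.  304.4 137.8] rot [-0.029 -0.003 -0.   ]
```

```bash
python3 -m handwheel '[[0,40,18,0,0,0,0],[0,85,38,0,0,0,0],[0,130,58,0,0,0,0],[20,175,78,0,0,0,0],[30,220,98,0,0,0,0],[40,260,118,0,0,0,0],[51,292,137,0,0,0,0],[51,292,137,0,0,0,0],[51,292,137,0,0,0,0]]'; python3 - <<'E'
from h import *
s=snap('wrist','w7.png'); print(np.round(proj(s,[.578,.146,.096]),1))
E
python3 g.py .578 .146 .099 -.022
```

```text
t: 10.7
eef_pos: [0.5792, 0.1422, 0.1994]
ee_rot: [0.009, 0.708, -0.011, 0.706]
force: [-0.2, -0.2, 0.5]
opening: 1.001
[278.1 209.7]
t 10.8 pos [0.5793 0.141  0.2002] psi -0.030 j7 -0.11 open 1.003 F [0.  0.3 0. ] | shift [101.2   5.2  -1.2] rot [-0.008 -0.003  0.002]
```

View pics/w7.png

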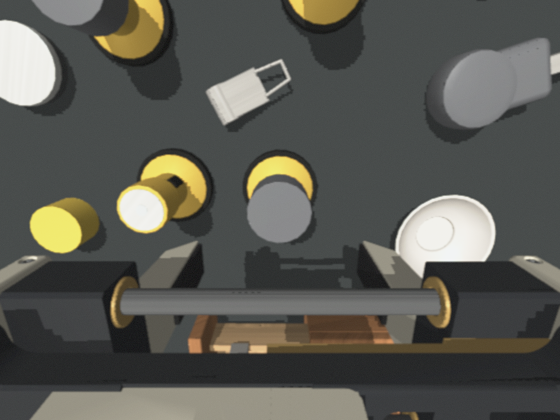

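```bash
python3 -m handwheel '[[35,4,-1,0,0,0,0],[70,4,-1,0,0,0,0],[100,4,-1,0,0,0,0],[100,4,-1,0,0,0,0],[100,4,-1,0,0,0,0.5],[100,4,-1,0,0,0,0.5],[100,4,-1,0,0,0,0.5],[100,4,-1,0,0,0,0.5],[100,4,-1,0,0,0,0.5]]'; python3 g.py .578 .146 .20 -.022
```

```text
t: 11.65
eef_pos: [0.5795, 0.1465, 0.1024]
ee_rot: [0.01, 0.707, -0.01, 0.707]
force: [0.4, -0.3, -0.3]
opening: 0.617
t 11.7 pos [0.5795 0.1465 0.1024] psi -0.029 j7 -0.06 open 0.617 F [ 0.4 -0.3 -0.3] | shift [-97.6  -0.5  -1.4] rot [-0.007  0.001 -0.001]
```

```bash
python3 -m handwheel '[[2,0,0,0,0,0,0.6],[2,0,0,0,0,0,0.7],[2,0,0,0,0,0,0.7],[2,0,0,0,0,0,0.7],[2,0,0,0,0,0,0.7]]'; python3 -m handwheel '[[-10,0,0,0,0,0,0.7],[-20,0,0,0,0,0,0.7],[-35,0,0,0,0,0,0.7],[-60,0,0,0,0,0,0.7],[-90,0,0,0,0,0,0.7],[-100,0,0,0,0,0,0.7]]';python3 g.py .5440 -.218 .20 -.022;  python3 - <<'E'
from h import *
s=snap('wrist','w8.png');s=snap('scene','s8.png')
E
```

```text
t: 12.15
eef_pos: [0.5796, 0.1465, 0.102]
ee_rot: [0.011, 0.707, -0.01, 0.707]
force: [-7.4, -1.0, 25.7]
opening: 0.593
t: 12.75
eef_pos: [0.5807, 0.1464, 0.2032]
ee_rot: [0.011, 0.705, -0.01, 0.709]
force: [0.0, 0.9, 0.3]
opening: 0.588
t 12.8 pos [0.5807 0.1464 0.2032] psi -0.029 j7 -0.12 open 0.588 F [0.  0.9 0.3] | shift [   2.6 -365.3  -26. ] rot [-0.007  0.004 -0.002]
```

View pics/s8.png

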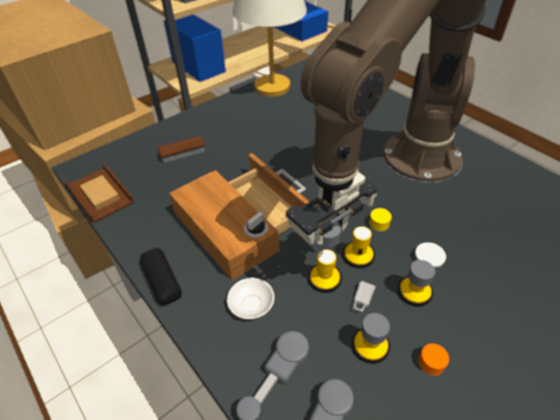

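The cap is held and torch A stands bare at (325,275). I'll carry it to the drawer's far slot.

```bash
python3 -m handwheel '[[0,-40,-3,0,0,0,0.7],[0,-80,-6,0,0,0,0.7],[0,-120,-8,0,0,0,0.7],[0,-160,-10,0,0,0,0.7],[0,-200,-13,0,0,0,0.7],[0,-240,-16,0,0,0,0.7],[0,-280,-19,0,0,0,0.7],[0,-320,-22,0,0,0,0.7],[0,-350,-24,0,0,0,0.7],[0,-365,-26,0,0,0,0.7]]'; python3 -m handwheel '[[0,0,0,0,0,0,0.7],[0,0,0,0,0,0,0.7]]';python3 g.py .544 -.218 .060 -.022; python3 - <<'E'
from h import *
s=snap('wrist','w9.png');s=snap('scene','s9.png')
E
```

```text
t: 13.85
eef_pos: [0.5411, -0.2209, 0.1986]
ee_rot: [0.011, 0.708, -0.012, 0.706]
force: [0.1, 1.0, -0.8]
opening: 0.59
t: 14.05
eef_pos: [0.5426, -0.2162, 0.1988]
ee_rot: [0.01, 0.707, -0.01, 0.707]
force: [0.5, 0.3, -1.0]
opening: 0.592
t 14.1 pos [ 0.5426 -0.2162  0.1988] psi -0.028 j7 0.53 open 0.592 F [ 0.5  0.3 -1. ] | shift [138.8  -2.    1.6] rot [-0.006 -0.001 -0.001]
```

View pics/s9.png

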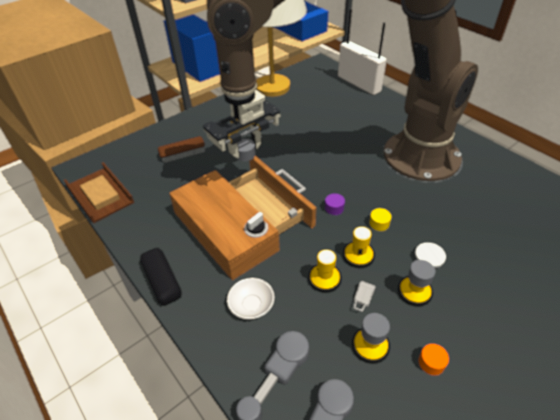

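View pics/w9.png

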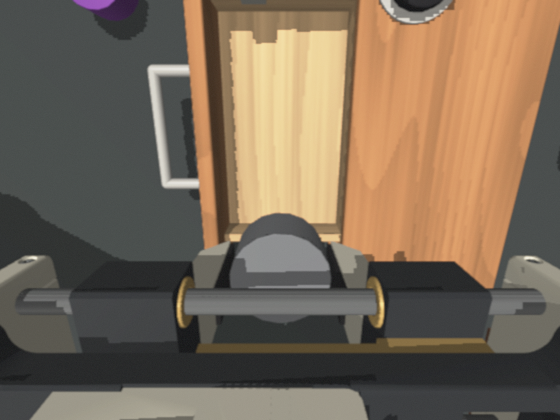

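```bash
python3 - <<'E'
from h import *
s=snap('wrist')
for n,u,v,z in [('-y wall inner top',285,226,.05),('panel inner top',218,200,.08),('floor fr?',231,130,.018),('back wall top in',348,130,.05),('floor back',340,130,.018),('+y wall in top',280,13,.05)]: print(n,np.round(onz(s,u,v,z),4))
print(np.round(proj(s,[.545,-.146-.104,.05]),1),np.round(proj(s,[.605,-.146,.05]),1),np.round(proj(s,[.545,-.146+.104,.05]),1))
E
```

```text
-y wall inner top [ 0.548  -0.2444  0.05  ]
panel inner top [ 0.4888 -0.2061  0.08  ]
floor fr? [ 0.4949 -0.1495  0.018 ]
back wall top in [ 0.6083 -0.1506  0.05  ]
floor back [ 0.6071 -0.1525  0.018 ]
+y wall in top [ 0.5479 -0.0549  0.05  ]
[282.2 231.1] [344.6 125. ] [276.  -5.]
```

```bash
python3 -m handwheel '[[30,4,3,0,0,0,0.7],[65,4,3,0,0,0,0.7],[95,4,3,0,0,0,0.7],[115,4,3,0,0,0,0.7],[128,4,3,0,0,0,0.7],[136,4,3,0,0,0,0.7],[138,4,3,0,0,0,0.7],[138,4,3,0,0,0,0.7]]';python3 g.py .546 -.212 .058 -.022
```

```text
t: 15.0
eef_pos: [0.5462, -0.2138, 0.0621]
ee_rot: [0.01, 0.707, -0.01, 0.707]
force: [0.1, 0.2, -0.5]
opening: 0.582
t 15.0 pos [ 0.5462 -0.2138  0.0621] psi -0.029 j7 0.63 open 0.582 F [ 0.1  0.2 -0.5] | shift [ 4.1  1.8 -0.2] rot [-0.007  0.001  0.   ]
```

```bash
python3 -m handwheel '[[2,0,0,0,0,0,0.7],[4,0,0,0,0,0,0.7],[4,0,0,0,0,0,0.7]]'
```

```text
t: 15.3
eef_pos: [0.5462, -0.214, 0.0581]
ee_rot: [0.01, 0.707, -0.01, 0.707]
force: [0.1, 0.1, 1.4]
opening: 0.586
```

```bash
python3 -m handwheel '[[1,0,0,0,0,0,0.3],[1,0,0,0,0,0,0.3],[1,0,0,0,0,0,0.3],[-15,0,0,0,0,0,0.3],[-40,0,0,0,0,0,0.3],[-80,0,0,0,0,0,0.3],[-120,0,0,0,0,0,0],[-140,0,0,0,0,0,0]]';python3 - <<'E'
from h import *
s=snap('wrist','w10.png');s=snap('scene','s10.png')
E
python3 g.py .441 .316 .20
```

```text
t: 16.1
eef_pos: [0.5466, -0.2146, 0.2009]
ee_rot: [0.01, 0.706, -0.011, 0.708]
force: [0.5, -0.6, 0.2]
opening: 0.822
t 16.2 pos [ 0.5472 -0.2147  0.2008] psi -0.029 j7 0.53 open 0.910 F [ 0.1  0.7 -0. ] | shift [-4.000e-01  5.273e+02 -1.216e+02] rot [-0.     0.005  0.001]
```

View pics/s10.png

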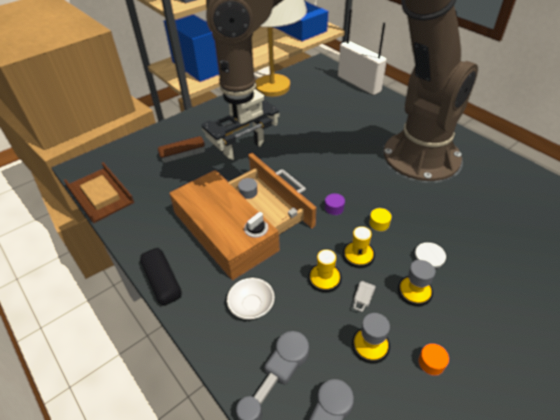

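The cap lies in the drawer at (248,187). Torches B and C haven't moved. Next is B.

```bash
python3 -m handwheel '[[0,45,-10,0,0,0,0],[0,95,-22,0,0,0,0],[0,145,-33,0,0,0,0],[0,195,-45,0,0,0,0],[0,245,-56,0,0,0,0],[0,295,-68,0,0,0,0],[0,345,-80,0,0,0,0],[0,395,-91,0,0,0,0],[0,440,-102,0,0,0,0],[0,480,-111,0,0,0,0]]'; python3 -m handwheel '[[0,22,-5,0,0,0,0],[0,40,-9,0,0,0,0],[0,42,-10,0,0,0,0],[0,42,-10,0,0,0,0]]'; python3 - <<'E'
from h import *
s=snap('wrist','w11.png'); print(np.round(proj(s,[.441,.3165,.096]),1))
E
python3 g.py .441 .3165 .10
```

```text
t: 17.2
eef_pos: [0.4472, 0.2713, 0.1967]
ee_rot: [0.01, 0.707, -0.01, 0.707]
force: [0.7, -0.2, -0.6]
opening: 0.998
t: 17.6
eef_pos: [0.44, 0.3104, 0.1971]
ee_rot: [0.01, 0.707, -0.011, 0.707]
force: [0.3, -0.1, 0.7]
opening: 0.997
[280.2 207.9]
t 17.6 pos [0.4404 0.3096 0.1973] psi -0.031 j7 -0.55 open 0.997 F [-0.7 -0.8 -0.6] | shift [97.3  7.   0.4] rot [ 0.    -0.     0.001]
```

View pics/w11.png

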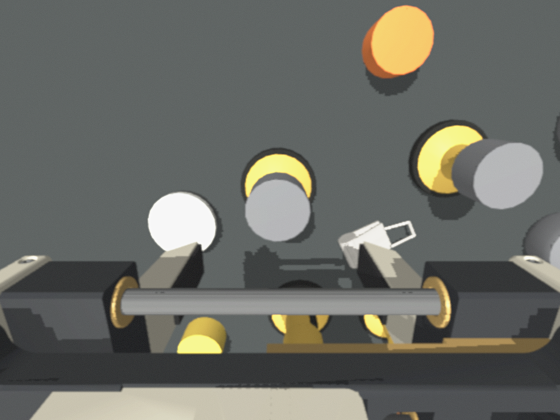

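```bash
python3 -m handwheel '[[35,6,0,0,0,0,0],[70,6,0,0,0,0,0],[97,6,0,0,0,0,0.3],[97,6,0,0,0,0,0.3],[96,6,0,0,0,0,0.6],[96,6,0,0,0,0,0.7],[96,6,0,0,0,0,0.7],[96,6,0,0,0,0,0.7],[96,6,0,0,0,0,0.7]]';python3 g.py .441 .3165 .10
```

```text
t: 18.55
eef_pos: [0.4401, 0.3179, 0.1029]
ee_rot: [0.011, 0.707, -0.01, 0.707]
force: [-4.0, -2.0, 7.5]
opening: 0.587
t 18.6 pos [0.4401 0.3179 0.1029] psi -0.029 j7 -0.48 open 0.587 F [-4.  -2.   7.5] | shift [ 2.9 -1.4  0.9] rot [ 0.     0.    -0.001]
```

```bash
python3 -m handwheel '[[-10,0,0,0,0,0,0.7],[-20,0,0,0,0,0,0.7],[-35,0,0,0,0,0,0.7],[-60,0,0,0,0,0,0.7],[-90,0,0,0,0,0,0.7],[-100,0,0,0,0,0,0.7]]';python3 g.py .547 -.152 .20;  python3 - <<'E'
from h import *
s=snap('scene','s12.png')
E
```

```text
t: 19.15
eef_pos: [0.4416, 0.3181, 0.2053]
ee_rot: [0.012, 0.706, -0.009, 0.708]
force: [0.2, -0.4, -0.3]
opening: 0.587
t 19.1 pos [0.4416 0.3181 0.2053] psi -0.029 j7 -0.56 open 0.587 F [ 0.2 -0.4 -0.3] | shift [   4.1 -466.9  119.1] rot [ 0.     0.004 -0.004]
```

View pics/s12.png

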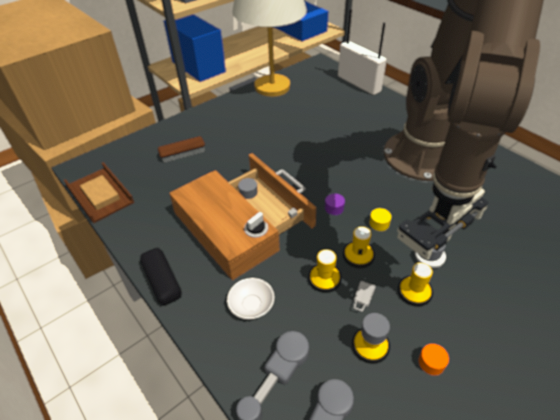

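Torch B is bare and still standing at (418,285). I'm carrying its cap to the middle slot.

```bash
python3 -m handwheel '[[0,-40,10,0,0,0,0.7],[0,-85,22,0,0,0,0.7],[0,-130,33,0,0,0,0.7],[0,-175,45,0,0,0,0.7],[0,-220,56,0,0,0,0.7],[0,-265,68,0,0,0,0.7],[0,-310,79,0,0,0,0.7],[0,-355,91,0,0,0,0.7],[0,-400,102,0,0,0,0.7],[0,-430,110,0,0,0,0.7]]'; python3 -m handwheel '[[0,-20,5,0,0,0,0.7],[0,-35,9,0,0,0,0.7],[0,-36,9,0,0,0,0.7],[0,-36,9,0,0,0,0.7]]';python3 g.py .547 -.152 .060; python3 - <<'E'
from h import *
s=snap('wrist','w13.png')
E
```

```text
t: 20.2
eef_pos: [0.5373, -0.1194, 0.2013]
ee_rot: [0.011, 0.707, -0.012, 0.707]
force: [0.7, 0.6, -0.5]
opening: 0.586
t: 20.6
eef_pos: [0.5453, -0.151, 0.2012]
ee_rot: [0.01, 0.707, -0.01, 0.707]
force: [-0.4, 0.9, -1.3]
opening: 0.585
t 20.6 pos [ 0.5453 -0.151   0.2012] psi -0.029 j7 0.42 open 0.585 F [-0.4  0.9 -1.3] | shift [141.2  -1.    1.9] rot [-0.    -0.001 -0.001]
```

View pics/w13.png

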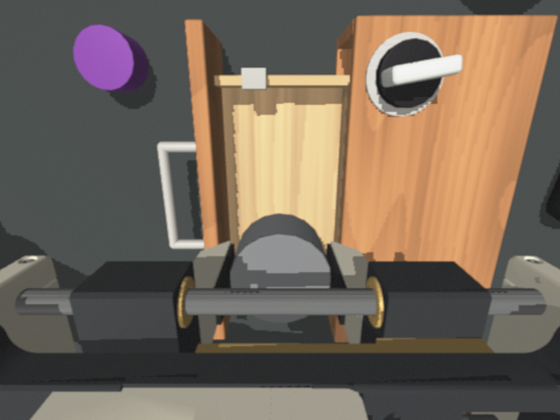

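```bash
python3 -m handwheel '[[30,-1,2,0,0,0,0.7],[65,-1,2,0,0,0,0.7],[95,-1,2,0,0,0,0.7],[115,-1,2,0,0,0,0.7],[128,-1,2,0,0,0,0.7],[136,-1,2,0,0,0,0.7],[139,-1,2,0,0,0,0.7],[141,-1,2,0,0,0,0.7],[141,-1,2,0,0,0,0.7]]';python3 g.py .547 -.152 .058
```

```text
t: 21.55
eef_pos: [0.5479, -0.1529, 0.0612]
ee_rot: [0.01, 0.707, -0.01, 0.707]
force: [0.5, 1.2, -0.8]
opening: 0.591
t 21.6 pos [ 0.5479 -0.1529  0.0612] psi -0.029 j7 0.53 open 0.591 F [ 0.5  1.2 -0.8] | shift [ 3.2  0.9 -0.9] rot [-0.     0.001  0.   ]
```

```bash
python3 -m handwheel '[[2,0,0,0,0,0,0.7],[3,0,0,0,0,0,0.7],[3,0,0,0,0,0,0.7]]'; python3 -m handwheel '[[0,0,0,0,0,0,0.3],[0,0,0,0,0,0,0.3],[0,0,0,0,0,0,0.3],[-15,0,0,0,0,0,0.3],[-40,0,0,0,0,0,0.3],[-80,0,0,0,0,0,0.3],[-120,0,0,0,0,0,0],[-140,0,0,0,0,0,0]]';python3 - <<'E'
from h import *
s=snap('wrist','w14.png');s=snap('scene','s14.png')
E
python3 g.py .623 .340 .20
```

```text
t: 21.85
eef_pos: [0.5486, -0.1531, 0.0588]
ee_rot: [0.01, 0.706, -0.01, 0.708]
force: [-0.9, 1.1, 7.7]
opening: 0.584
t: 22.65
eef_pos: [0.5484, -0.1537, 0.2019]
ee_rot: [0.01, 0.706, -0.011, 0.709]
force: [0.4, 0.8, 0.2]
opening: 0.828
t 22.8 pos [ 0.5491 -0.1537  0.2017] psi -0.029 j7 0.42 open 0.911 F [0.6 0.3 0.4] | shift [  1.8 495.7  59.4] rot [-0.     0.006  0.001]
```

View pics/s14.png

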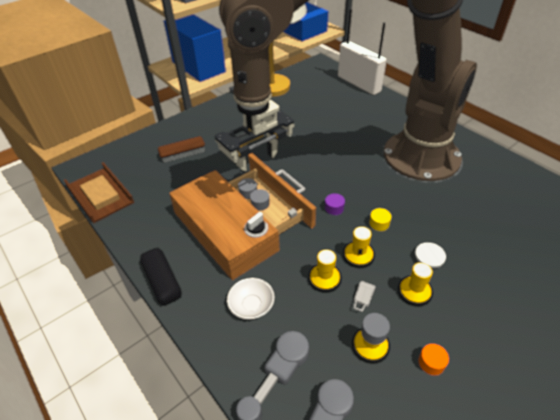

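Two caps are in the drawer, and torch C is unmoved at (374,328). Now C.

```bash
python3 -m handwheel '[[0,45,5,0,0,0,0],[0,95,12,0,0,0,0],[0,145,18,0,0,0,0],[0,195,24,0,0,0,0],[0,245,30,0,0,0,0],[0,295,36,0,0,0,0],[0,345,42,0,0,0,0],[0,395,48,0,0,0,0],[0,440,54,0,0,0,0],[0,470,57,0,0,0,0]]'; python3 -m handwheel '[[0,12,0,0,0,0,0],[0,18,1,0,0,0,0],[0,18,1,0,0,0,0],[0,18,1,0,0,0,0]]'; python3 - <<'E'
from h import *
s=snap('wrist','w15.png'); print(np.round(proj(s,[.623,.340,.096]),1))
E
python3 g.py .623 .340 .10
```

```text
t: 23.75
eef_pos: [0.6169, 0.32, 0.1966]
ee_rot: [0.009, 0.708, -0.009, 0.707]
force: [-0.1, 0.1, -0.5]
opening: 0.997
t: 24.15
eef_pos: [0.62, 0.3309, 0.1977]
ee_rot: [0.011, 0.707, -0.012, 0.707]
force: [-0.7, -1.3, -0.5]
opening: 0.999
[282.4 204.2]
t 24.2 pos [0.6201 0.3309 0.1979] psi -0.032 j7 -0.34 open 1.003 F [-0.7 -0.2  0.2] | shift [97.9  9.3  2.6] rot [-0.     0.     0.001]
```

View pics/w15.png

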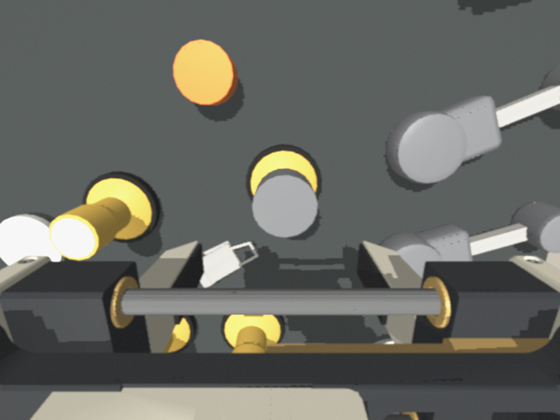

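```bash
python3 -m handwheel '[[35,8,3,0,0,0,0],[70,8,3,0,0,0,0],[97,8,3,0,0,0,0.3],[97,8,3,0,0,0,0.3],[96,8,3,0,0,0,0.6],[96,8,3,0,0,0,0.7],[96,8,3,0,0,0,0.7],[96,8,3,0,0,0,0.7],[96,8,3,0,0,0,0.7]]';python3 g.py .623 .34 .10
```

```text
t: 25.1
eef_pos: [0.6239, 0.3414, 0.1036]
ee_rot: [0.011, 0.706, -0.01, 0.708]
force: [-0.9, -1.2, 6.5]
opening: 0.586
t 25.1 pos [0.6239 0.3414 0.1036] psi -0.029 j7 -0.31 open 0.586 F [-0.9 -1.2  6.5] | shift [ 3.6 -1.4 -0.9] rot [ 0.     0.002 -0.001]
```

```bash
python3 -m handwheel '[[-10,0,0,0,0,0,0.7],[-20,0,0,0,0,0,0.7],[-35,0,0,0,0,0,0.7],[-60,0,0,0,0,0,0.7],[-90,0,0,0,0,0,0.7],[-100,0,0,0,0,0,0.7]]';python3 g.py .549 -.094 .20;  python3 - <<'E'
from h import *
s=snap('scene','s16.png')
E
```

```text
t: 25.7
eef_pos: [0.6245, 0.3416, 0.2063]
ee_rot: [0.011, 0.705, -0.009, 0.709]
force: [1.3, -0.6, -0.1]
opening: 0.585
t 25.7 pos [0.6245 0.3416 0.2063] psi -0.029 j7 -0.35 open 0.585 F [ 1.3 -0.6 -0.1] | shift [   4.7 -437.6  -62.8] rot [ 0.     0.005 -0.003]
```

View pics/s16.png

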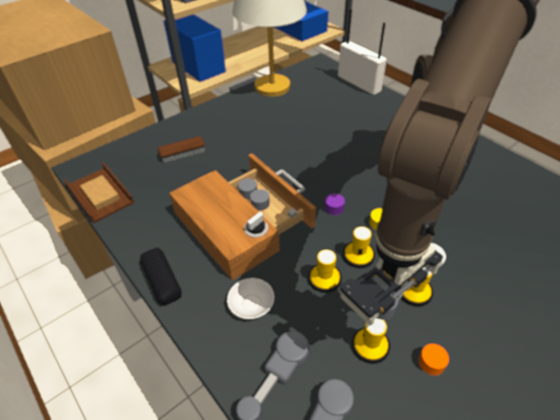

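Torch C is bare and standing at (372,345). On to the last slot.

```bash
python3 -m handwheel '[[0,-40,-6,0,0,0,0.7],[0,-85,-12,0,0,0,0.7],[0,-130,-19,0,0,0,0.7],[0,-175,-25,0,0,0,0.7],[0,-220,-31,0,0,0,0.7],[0,-265,-38,0,0,0,0.7],[0,-310,-44,0,0,0,0.7],[0,-355,-51,0,0,0,0.7],[0,-395,-57,0,0,0,0.7],[0,-420,-60,0,0,0,0.7]]'; python3 -m handwheel '[[0,-12,-2,0,0,0,0.7],[0,-17,-2,0,0,0,0.7],[0,-17,-2,0,0,0,0.7],[0,-17,-2,0,0,0,0.7]]';python3 g.py .549 -.094 .060; python3 - <<'E'
from h import *
s=snap('wrist','w17.png')
for n,u,v,z in [('wall',290,0,.05)]: print(np.round(proj(s,[.549,-.094+.028,.052]),1),np.round(proj(s,[.549,-.04,.05]),1))
E
```

```text
t: 26.75
eef_pos: [0.5492, -0.0806, 0.2015]
ee_rot: [0.011, 0.707, -0.012, 0.707]
force: [-0.0, 0.4, -0.6]
opening: 0.584
t: 27.15
eef_pos: [0.5486, -0.092, 0.2013]
ee_rot: [0.01, 0.707, -0.009, 0.707]
force: [-0.9, -0.1, -0.0]
opening: 0.583
t 27.1 pos [ 0.5486 -0.092   0.2013] psi -0.027 j7 0.31 open 0.583 F [-0.9 -0.1 -0. ] | shift [141.3  -2.1   0.5] rot [-0.    -0.    -0.001]
[279.1 173. ] [278.3 145.6]
```

View pics/w17.png

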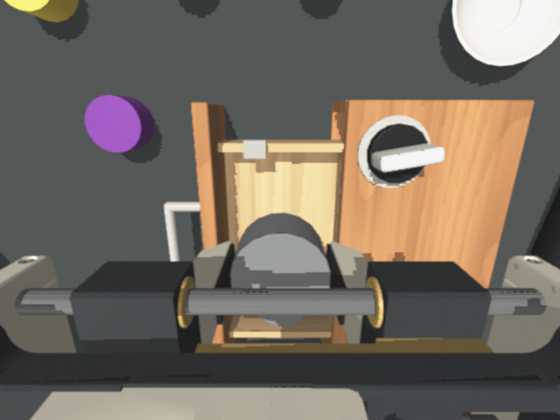

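```bash
python3 -m handwheel '[[30,-3,0,0,0,0,0.7],[65,-3,0,0,0,0,0.7],[90,-3,0,0,0,0,0.7],[108,-3,0,0,0,0,0.7],[120,-3,0,0,0,0,0.7],[128,-3,0,0,0,0,0.7],[134,-3,0,0,0,0,0.7],[138,-3,0,0,0,0,0.7],[140,-3,0,0,0,0,0.7]]';python3 g.py .549 -.095 .058
```

```text
t: 28.1
eef_pos: [0.5484, -0.0968, 0.0618]
ee_rot: [0.01, 0.707, -0.01, 0.707]
force: [0.0, 0.4, -0.2]
opening: 0.586
t 28.1 pos [ 0.5484 -0.0968  0.0618] psi -0.029 j7 0.44 open 0.586 F [ 0.   0.4 -0.2] | shift [3.8 1.8 0.6] rot [ 0.     0.001 -0.   ]
```

```bash
python3 -m handwheel '[[2,1,0,0,0,0,0.7],[3,1,0,0,0,0,0.7],[3,1,0,0,0,0,0.7]]'; python3 -m handwheel '[[0,0,0,0,0,0,0.3],[0,0,0,0,0,0,0.3],[0,0,0,0,0,0,0.3],[-15,0,0,0,0,0,0.3],[-40,0,0,0,0,0,0.3],[-80,0,0,0,0,0,0.3],[-120,0,0,0,0,0,0.4],[-160,-60,-60,0,0,0,0.6],[-180,-110,-110,0,0,0,0.7],[-180,-110,-110,0,0,0,0.7]]';python3 - <<'E'
from h import *
s=snap('wrist','w18.png');s=snap('scene','s18.png')
E
python3 g.py .435 -.1445 .17 -.022
```

```text
t: 28.4
eef_pos: [0.549, -0.0958, 0.0595]
ee_rot: [0.01, 0.706, -0.01, 0.708]
force: [-1.1, 0.3, 5.1]
opening: 0.585
t: 29.4
eef_pos: [0.4453, -0.1925, 0.2338]
ee_rot: [0.01, 0.707, -0.01, 0.707]
force: [1.0, -0.8, -0.3]
opening: 0.397
t 29.5 pos [ 0.4427 -0.1969  0.2352] psi -0.038 j7 0.47 open 0.327 F [ 0.2 -0.2  0.4] | shift [65.1 52.1 -9.8] rot [-0.016  0.002  0.001]
```

View pics/s18.png

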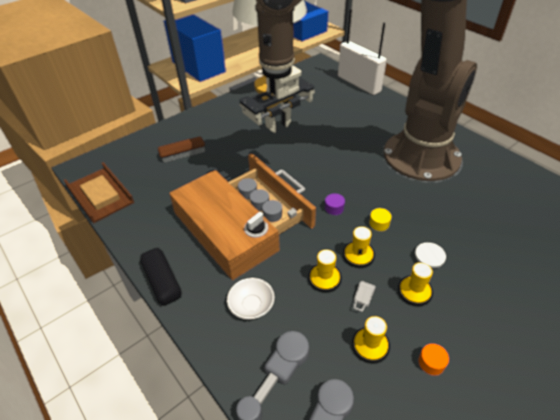

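View pics/w18.png

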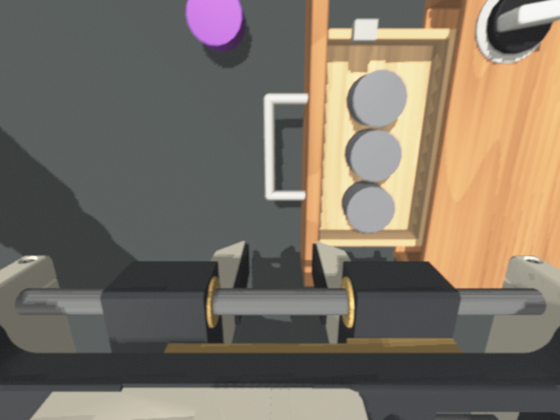

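All three caps lie flat in a row, at (378,97), (374,155) and (370,207). Now I'll take the handle and push the drawer home.

```bash
python3 -m handwheel '[[20,30,-5,0,0,0,0.72],[45,52,-8,0,0,0,0.72],[65,52,-8,0,0,0,0.72],[65,52,-8,0,0,0,0.72],[65,52,-8,0,0,0,0.72]]';python3 g.py .435 -.1455 .062 -.022; python3 - <<'E'
from h import *
s=snap('wrist','w19.png')
print(np.round(proj(s,[.435,-.12,.052]),1))
E
```

```text
t: 30.0
eef_pos: [0.4402, -0.1398, 0.1682]
ee_rot: [0.01, 0.707, -0.011, 0.707]
force: [0.0, -0.4, 0.9]
opening: 0.282
t 30.0 pos [ 0.4402 -0.1398  0.1682] psi -0.030 j7 0.42 open 0.282 F [ 0.  -0.4  0.9] | shift [106.2  -5.8  -5. ] rot [-0.008 -0.001  0.   ]
[272.7 187.8]
```

View pics/w19.png

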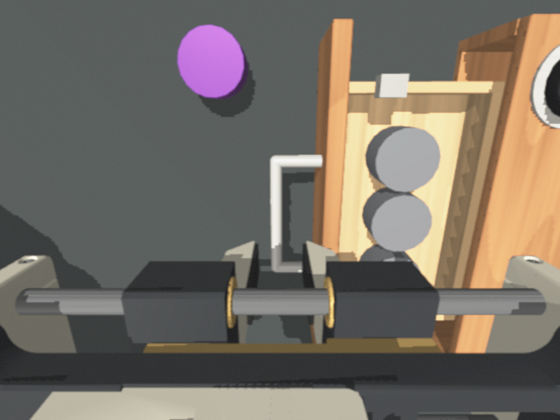

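```bash
python3 -m handwheel '[[20,-5,-4,0,0,0,0.72],[45,-5,-4,0,0,0,0.72],[75,-5,-4,0,0,0,0.72],[95,-5,-4,0,0,0,0.72],[104,-5,-4,0,0,0,0.72],[104,-5,-4,0,0,0,0.72],[104,-5,-4,0,0,0,1],[104,-5,-4,0,0,0,1],[104,-5,-4,0,0,0,1],[104,-5,-4,0,0,0,1]]';python3 g.py .55 -.149 .064
```

```text
t: 31.05
eef_pos: [0.4367, -0.1445, 0.0649]
ee_rot: [0.01, 0.706, -0.01, 0.708]
force: [-1.1, 0.2, 8.1]
opening: 0.098
t 31.1 pos [ 0.4367 -0.1445  0.0649] psi -0.029 j7 0.59 open 0.098 F [-1.1  0.2  8.1] | shift [  1.1  -1.2 113.4] rot [-0.     0.002  0.   ]
```

```bash
python3 -m handwheel '[[0,0,4,0,0,0,1],[0,0,13,0,0,0,1],[0,0,25,0,0,0,1],[0,0,37,0,0,0,1],[0,0,49,0,0,0,1],[0,0,61,0,0,0,1],[0,0,73,0,0,0,1],[0,0,85,0,0,0,1],[0,0,96,0,0,0,1],[0,0,104,0,0,0,1]]'; python3 -m handwheel '[[0,0,5,0,0,0,1],[0,0,9,0,0,0,1],[0,0,11,0,0,0,1],[0,0,13,0,0,0,1],[0,0,14,0,0,0,1],[0,0,14,0,0,0,1]]';python3 g.py .55 -.149 .064
```

```text
t: 32.05
eef_pos: [0.5408, -0.1475, 0.0649]
ee_rot: [0.01, 0.707, -0.01, 0.707]
force: [-2.2, 0.8, 7.7]
opening: 0.095
t: 32.65
eef_pos: [0.5502, -0.1477, 0.0648]
ee_rot: [0.011, 0.709, -0.01, 0.705]
force: [-16.7, 1.9, 22.2]
opening: 0.1
t 32.6 pos [ 0.5502 -0.1477  0.0648] psi -0.030 j7 0.53 open 0.100 F [-16.7   1.9  22.2] | shift [ 0.8 -1.3 -0.2] rot [-0.    -0.006 -0.002]
```

The drawer is home against its stop. I'll release and raise the tool, then head for the knob.

```bash
python3 -m handwheel '[[0,0,-2,0,0,0,1],[0,0,-2,0,0,0,0.72],[0,0,-2,0,0,0,0.72],[0,0,-2,0,0,0,0.72],[-40,0,-2,0,0,0,0.72],[-85,0,-2,0,0,0,0.72],[-130,0,-2,0,0,0,0.6],[-170,0,-2,0,0,0,0.6],[-170,0,-2,0,0,0,0.6]]';python3 - <<'E'
from h import *
s=snap('wrist','w20.png');s=snap('scene','s20.png')
E
python3 g.py .6475 -.042 .18 -1.43
```

```text
t: 33.55
eef_pos: [0.5548, -0.1488, 0.2395]
ee_rot: [0.01, 0.704, -0.011, 0.71]
force: [-0.7, -0.0, -0.2]
opening: 0.396
t 33.6 pos [ 0.5525 -0.1476  0.2347] psi -0.029 j7 0.40 open 0.395 F [-0.4 -0.4 -0.7] | shift [ 54.9 108.2  91.8] rot [ 1.401  0.002 -0.002]
```

View pics/w20.png

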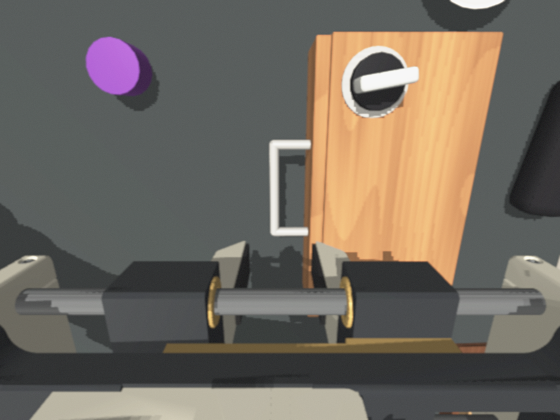

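```bash
python3 -m handwheel '[[0,20,15,0.14,0,0,0.6],[10,40,35,0.28,0,0,0.6],[20,65,55,0.42,0,0,0.6],[30,90,75,0.56,0,0,0.6],[40,108,92,0.70,0,0,0.6],[50,108,92,0.84,0,0,0.6],[53,108,92,0.98,0,0,0.6],[53,108,92,1.12,0,0,0.6],[53,108,92,1.26,0,0,0.6],[53,108,92,1.40,0,0,0.6]]';python3 g.py .6475 -.042 .125 -1.43;python3 - <<'E'
from h import *
s=snap('wrist','w21.png')
E
```

```text
t: 34.65
eef_pos: [0.6461, -0.0423, 0.1789]
ee_rot: [0.464, 0.533, -0.466, 0.532]
force: [1.0, -0.1, -0.8]
opening: 0.399
t 34.6 pos [ 0.6461 -0.0423  0.1789] psi -1.435 j7 -0.93 open 0.399 F [ 1.  -0.1 -0.8] | shift [53.9  1.6 -0.1] rot [-0.005  0.     0.003]
```

View pics/w21.png

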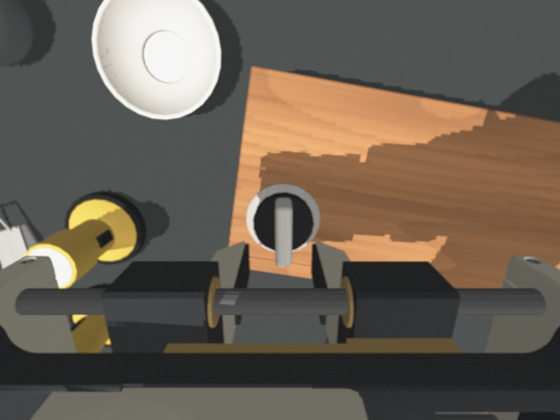

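```bash
python3 -m handwheel '[[20,1,0,0,0,0,0.6],[40,1,0,0,0,0,0.6],[53,1,0,0,0,0,0.6],[53,1,0,0,0,0,0.7],[53,1,0,0,0,0,1],[53,1,0,0,0,0,1],[53,1,0,0,0,0,1],[53,1,0,0,0,0,1]]';python3 g.py .6465 -.042 .125 -.022
```

```text
t: 35.5
eef_pos: [0.6487, -0.044, 0.1289]
ee_rot: [0.464, 0.533, -0.464, 0.535]
force: [1.4, -5.1, -3.2]
opening: 0.128
t 35.5 pos [ 0.6487 -0.044   0.1289] psi -1.430 j7 -0.89 open 0.128 F [ 1.4 -5.1 -3.2] | shift [ 3.9 -1.9 -2.3] rot [-1.408  0.003  0.   ]
```

```bash
python3 -m handwheel '[[0,0,0,-0.14,0,0,1],[0,0,0,-0.28,0,0,1],[0,0,0,-0.42,0,0,1],[0,0,0,-0.56,0,0,1],[0,0,0,-0.70,0,0,1],[0,0,0,-0.84,0,0,1],[0,0,0,-0.98,0,0,1],[0,0,0,-1.12,0,0,1],[0,0,0,-1.26,0,0,1],[0,0,0,-1.38,0,0,1]]'; python3 -m handwheel '[[0,0,0,-0.03,0,0,1],[0,0,0,-0.06,0,0,1],[0,0,0,-0.06,0,0,1]]';python3 g.py .6465 -.042 .125 -.022;python3 -c "
from h import *
o=st();print(o['moment'])"
```

```text
t: 36.5
eef_pos: [0.6454, -0.041, 0.1288]
ee_rot: [0.016, 0.709, -0.014, 0.705]
force: [-13.0, 3.6, 11.6]
opening: 0.13
t: 36.8
eef_pos: [0.6454, -0.0411, 0.1288]
ee_rot: [-0.003, 0.709, 0.005, 0.705]
force: [-13.0, 3.9, 11.3]
opening: 0.129
t 36.8 pos [ 0.6454 -0.0411  0.1288] psi 0.011 j7 0.29 open 0.129 F [-13.    3.9  11.3] | shift [ 3.8 -1.   1.1] rot [ 0.033 -0.005 -0.003]
[ 0.93628105  2.92106563 -0.53275707]
```

```bash
python3 -m handwheel '[[0,0,0,0.03,0,0,0.7],[0,0,0,0.03,0,0,0.6],[0,0,0,0.03,0,0,0.6],[-30,0,0,0.03,0,0,0.6],[-75,-30,0,0.03,0,0,0.5],[-120,-80,-20,0.03,0,0,0.3],[-160,-130,-40,0.03,0,0,0],[-170,-150,-45,0.03,0,0,0],[-170,-150,-45,0.03,0,0,0]]';python3 - <<'E'
from h import *
s=snap('wrist');s2=snap('scene','s22.png')
cv2.imwrite('pics/w22.png',cv2.resize(cv2.cvtColor(s['pixels'][0:290,180:460],cv2.COLOR_RGB2BGR),None,fx=2,fy=2,interpolation=cv2.INTER_CUBIC))
E
python3 g.py .6 -.19 .3 0
```

```text
t: 37.7
eef_pos: [0.6034, -0.1999, 0.3024]
ee_rot: [0.008, 0.705, -0.011, 0.709]
force: [-0.2, -0.0, -0.3]
opening: 0.79
t 37.8 pos [ 0.6043 -0.1961  0.3   ] psi -0.023 j7 0.44 open 0.868 F [ 0.8 -0.1 -0.5] | shift [-0.1  6.  -4.5] rot [-0.023  0.003  0.002]
```

View pics/w22.png

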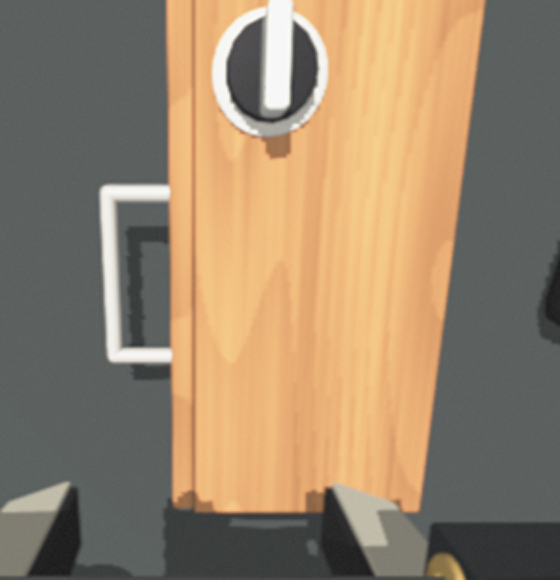

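View pics/s22.png

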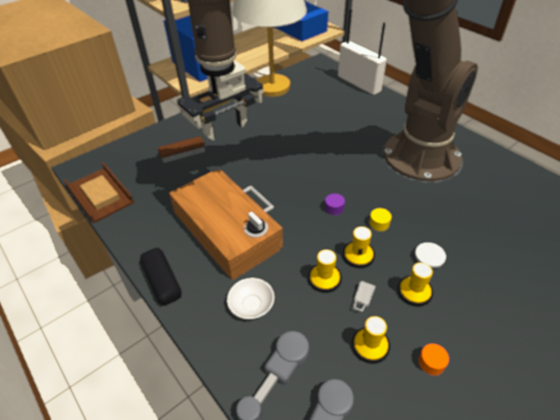

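```bash
python3 -m handwheel '[[0,-25,0,0,0,0,0],[0,-40,0,0,0,0,0],[0,-40,0,0,0,0,0],[0,-40,0,0,0,0,0],[0,-40,0,0,0,0,0]]'; python3 - <<'E'
from h import *
s=snap('wrist');im=s['pixels']
cv2.imwrite('pics/w23.png',cv2.resize(cv2.cvtColor(im[0:100,220:370],cv2.COLOR_RGB2BGR),None,fx=5,fy=5,interpolation=cv2.INTER_CUBIC))
np.save('w23.npy',np.array([s['mtx']]),); import pickle; pickle.dump(s,open('w23.pkl','wb'))
E
```

```text
t: 38.3
eef_pos: [0.6043, -0.2311, 0.2974]
ee_rot: [0.007, 0.707, -0.006, 0.707]
force: [-0.7, -0.7, -0.4]
opening: 1.002
```

View pics/w23.png

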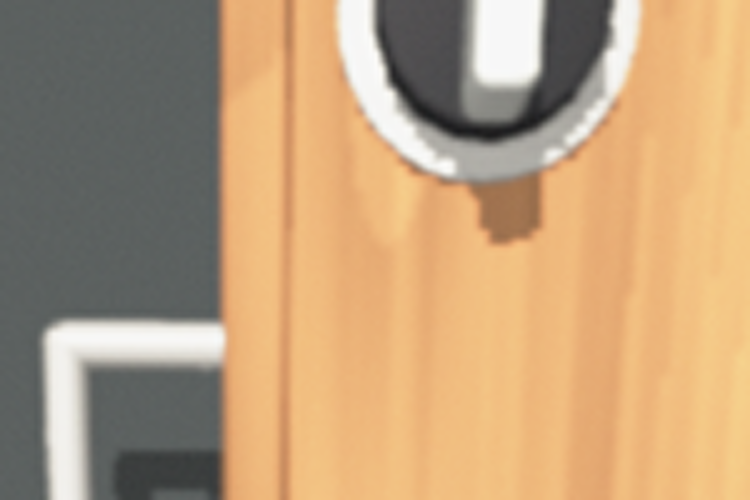

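```bash
python3 -m handwheel '[[0,30,0,0,0,0,0],[0,65,15,0,0,0,0],[0,80,25,0,0,0,0],[0,80,25,0,0,0,0],[0,80,25,0,0,0,0],[0,80,25,0,0,0,0]]'; python3 - <<'E'
from h import *
import pickle
s=snap('wrist');im=s['pixels']
cv2.imwrite('pics/w24.png',cv2.resize(cv2.cvtColor(im[0:130,220:370],cv2.COLOR_RGB2BGR),None,fx=4.5,fy=4.5,interpolation=cv2.INTER_CUBIC))
pickle.dump(s,open('w24.pkl','wb'))
E
```

```text
t: 38.95
eef_pos: [0.6299, -0.1547, 0.2981]
ee_rot: [0.007, 0.707, -0.008, 0.707]
force: [-0.5, 0.0, 0.4]
opening: 1.0
```

View pics/w24.png

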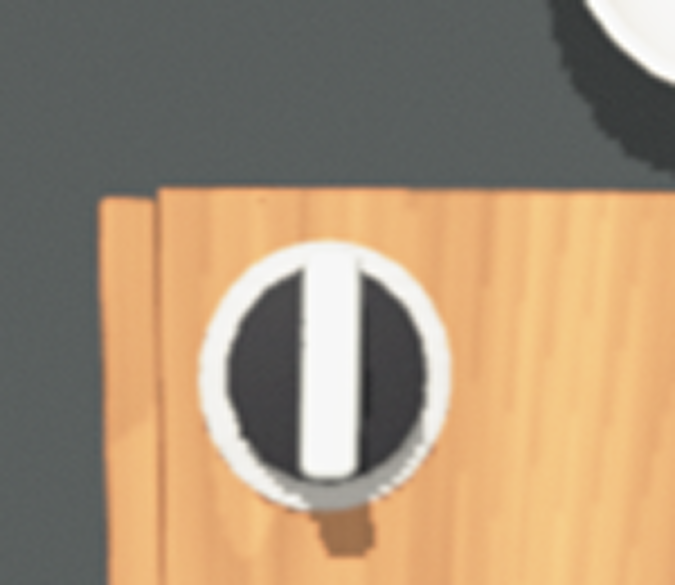

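```bash
python3 - <<'E'
from h import *
import pickle
s=pickle.load(open('w24.pkl','rb')); f=lambda u,v:(220+u/4.5,v/4.5)
def d(a,b,z):
    p,q=onz(s,*f(*a),z),onz(s,*f(*b),z); v=p-q; print(p,q,'yaw',np.arctan2(-v[0],v[1]))
d((330.5,258),(329,472),.123); d((158,190),(162,580),.082); 
v=onz(s,*f(675,191),.082)-onz(s,*f(160,187),.082); print('x yaw',np.arctan2(v[1],v[0]))
E
```

```text
[ 0.64592321 -0.02392454  0.123     ] [ 0.64530297 -0.06630617  0.123     ] yaw -0.014633642239133939
[ 0.6075309  -0.00246627  0.082     ] [ 0.6044335  -0.09079225  0.082     ] yaw -0.03505341665620606
x yaw -0.027660391273635794
```

```bash
python3 - <<'E'
from h import *
print(robot.close_job())
E
```

```text
the job is handed in; nothing more can be done
None
```

The job is done and handed in at about 39 s of robot time. I turned the knob free, pulled the drawer out the full 115 mm and laid the three grey caps in it in one flat row. Then I pushed the drawer home and turned the knob back until it met its stop.

**Last checks:**
- **Knob:** the grip bar lies within about 0.01–0.02 rad of the box's width direction, which is as good as clamped.
- **Drawer:** the handle is back at x = 0.550, where it started. I couldn't see the caps once the drawer was shut, and last saw them flat in a row just before closing.
- **Torches:** all four are standing, with no caps left on.
- **Other things:** the look-alike caps and the other things looked unmoved in the last scene picture.

**What I noticed on the way:**
- One capped torch was knocked about 2 cm aside before I reached it. I located it again before taking its cap.
- The knob first measured about 0.13 rad off clamped, so it may not have started exactly at 0.
- While I gripped the first cap, the wrist force reached about 26 N upward. The torch stayed standing and no later check showed a problem.
- I saw no sign of the grip slackening.

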